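Lock the draining peg with a jam nut and hang the glue pot

TASK

First swing the loose peg of the draining stand round over the stand's drip dish, until its arm lies against the stop pin. Then lock it: run the big upper nut down the stud (clockwise from above) onto the smaller nut beneath and tighten it there, roughly an eighth of a turn past first contact. Finally hang the small rinsed glue pot, which stands mouth-down on the bench, mouth-down on the peg so that it drains over the dish, and leave everything else on the bench alone.

Things in the scene. Friction and masses are not known exactly. Their poses are not given: they have to be found in the camera images.
- stand: Fixed draining stand of dark green cast iron: round foot 110 mm across, upright threaded steel stud 22 mm across. Origin on the stud's axis at bench level, z up; its -x axis points to the drip dish (shallow round dark steel dish 110 mm across, 15 mm high, centre 140 mm from the stud) and, roughly, to the robot. The stop pin (10 mm across, 66 mm high) stands 62 mm from the stud towards the dish, on the -y side of the arm's home place.
- stud_top (a point): Top end of the stud, on its axis, 145 mm above the bench.
- first_nut_top (a point): Centre of the top face of the first (lower, smaller) hexagon nut: 30 mm across flats, 13 mm high, fixed, already set; its top face is 108 mm above the bench. Under it is the arm's hub, 48 mm across, from 45 to 95 mm above the bench.
- peg_arm (a joint): Angle of the swinging peg arm about the stud, rad. 0 = at its stop pin, peg over the drip dish (the stand's -x direction). It grows clockwise seen from above, so that the arm points to (-cos q, sin q) in the stand's x, y; range 0 to 1.4. Stiff: it takes about 0.7 N m (6 N at the peg) to turn and stays where it is left. The arm is a green bar 18 mm wide, 45 to 60 mm above the bench, reaching 110 mm from the stud.
- peg_root (a point): Where the steel peg leaves the arm: 100 mm from the stud's axis, 55 mm above the bench. The peg is a round rod 14 mm across with a round end, 90 mm long, leaning outwards (away from the stud) 30 degrees from upright.
- peg_tip (a point): Tip of that peg: 145 mm from the stud's axis, 133 mm above the bench.
- jam_nut (a point): Centre of the big upper (jam) nut: steel hexagon 36 mm across flats, 41.6 mm over corners, 16 mm high, threaded on the stud above the first nut. Its z is the stud's axis; its x axis is square to one pair of flats (other pairs at +-60 degrees), and turns with the nut. In contact with the first nut its centre is 116 mm above the bench; it starts about 2 to 4 mm higher. The peg's tip and the arm are well clear of a gripper that works on it.
- jam_run (a joint): How far the jam nut has been run down, rad, growing clockwise seen from above; it sinks 5 mm a turn. At 5.0 it meets the first nut; it starts between 0.3 and 2.5. Light to turn (0.04 N m).
- jam_tight (a joint): How far the jam nut has been tightened past contact with the first nut, rad, same direction; 0 at the start. It moves only once jam_run is at its end, takes about 0.4 N m, stays where it is left and stops dead at 1.2. The nut's whole turn is jam_run + jam_tight.
- pot: Small steel glue pot, a plain cylinder 56 mm across outside, 50 mm inside, 75 mm high, 71 mm deep inside, about 130 g. It stands mouth-down: origin at the centre of the mouth (on the bench at the start), its z axis points from the mouth to the closed end (up).
- pot_floor (a point): Centre of the pot's inner floor, 71 mm from the mouth along its z; when the pot hangs on the peg the tip rests here, or up to 25 mm beside it.
- glue_tin: Bystander: bigger open copper-coloured tin, mouth up, 76 mm across, 100 mm high; origin under its centre. It may change places with the pot.
- tin_lid: Bystander: flat copper-coloured lid 80 mm across, 10 mm high.
- brush: Bystander: brush with wooden handle, lying, origin under its middle, about along x, 200 mm long, 42 mm wide, 20 mm high.
- rivet_jar: Bystander: glass jar with steel cap, 60 mm across, 75 mm high.
- mallet: Bystander: hammer with wooden handle, lying, 260 mm long, 26 mm high, origin under its middle.
- awl: Bystander: awl with dark wooden handle, lying, 200 mm long, 26 mm high, origin under its middle.
- slicker: Bystander: small turned wooden edge slicker, 32 mm across, 75 mm high, standing.
Things that resemble listed ones, but are neither listed nor needed, are in the scene too. What is shaped like the pot but blue or green is not meant.

How it is judged:
By the outcome, as a careful person would: the job done as asked, in the order asked, and still so for the second after the job is handed in, with the robot touching nothing.
It also fails if it takes over 72 s, if anything falls off the work surface, if the arm or the gripper's body presses on something with over 40 N, if the wrist force passes 120 N, or if a joint passes its speed limit or range.

ROBOT

A 6-joint arm with a two-finger parallel gripper is mounted at the origin on the work surface. World frame = base frame: x ahead of the robot, y to its left, z up, the work surface at z = 0. Lengths are in m, angles in rad, forces in N, time in s.
With the tool pointing down it reaches from about 0.35 to 0.975 m from the base axis. Payload 4.9 kg.
Tool frame: the origin (TCP) lies on the mounting face of the last link; the fingertips stand 173 mm ahead of it and the grasp point (between the pads) lies 155 mm ahead of it; z points along the fingers, y is the direction in which the jaws open and shut (so a half turn about z gives the same grasp; the last joint's range is limited). The gripper opens to 85 mm and grips with 20 to 120 N. Pads are 22 mm wide; open, the fingers measure 114 mm over their backs; the gripper's body (76 mm by 85 mm) begins 54 mm behind the grasp point. The pads swing forward as they close: fully open they stand 13 mm farther back than shut.
Start: joints at [1.029, 0.053, 1.613, -0, 1.476, -0.119], TCP at [0.256, 0.57, 0.405] pointing down, gripper open.
Joint ranges: [-3.01, 3.01], [-1.01, 2.22], [0.06, 2.58], [-1.02, 4.17], [0.09, 2.62], [-3.14, 3.14]. Speed limits (rad/s): [2.57, 2.57, 3.14, 3.14, 3.14, 3.14].

INTERFACE

Orientations are given as a unit quaternion [w, x, y, z].
In Python, from plant import manip gives the robot as it stands.
- The arm moves only by the tool play_rows, never from a script. Its argument "increments" is a list of rows, each an object with "offset": the shift along the tool's x, y, z in mm, a list of three; "twist": the turn about the tool's z in rad; "grip": the opening, from 0 (shut) to 1 (fully open). In form: [{"offset": [dx, dy, dz], "twist": twist, "grip": grip}, ...]. A call has 1 to 5 rows; each row is the pose to reach, as a shift and turn from the pose commanded when the call began, along the tool's axes at that moment; what a row does not reach only later rows make up. A row lasts 1/12 s, in which the tool goes at most 41.7 mm and 7.16 degrees, less where a joint would pass 70% of its speed; a pose out of reach is approached as far as the arm can. A call with a gripper value outside its range is refused whole. The fingers move at their own pace and stop on an object; the grip force is fixed at half the most. Time passes only in rows, so rows that repeat a pose let the fingers close. It gives the time, the measured TCP pose, the force and the opening at its end, in the units of the state.
- manip.state(): the state, without advancing time (a new reading comes with each control period).
- manip.grab_frame(name): name is "scene" or "top" or "wrist"; returns the picture (400x640x3 uint8, blue, green, red); there is no depth.
- manip.get_calibration(name): a dict with "fx", "fy", "cx", "cy" (pixels), "T" (4x4, takes a point from camera to world coordinates). Camera axes: x right, y down, z forward; pixel columns grow to the right and rows downward; lengths in m; the calibration is good to about 2 mm. A picture is of the moment at which its call begins: read the wrist's pose just before it. get_calibration takes no time and is no camera call; for the wrist camera it gives the pose at the moment of the call.
- manip.job_done(): hands the job in, once; it reports no verdict.
Trained networks look in the newest picture that a camera, given by its name, has taken for a name from the list of things; names that differ only in an ending like _2 or _b are one class to them, and where a whole thing is asked for, a point or a joint stands for the part that bears it (a point fixed in the world has none). Each returns a list of dicts, best first, with "p" (0 to 1); they miss things now and then, are a little off and sometimes report something else, mostly with a low value. They report only what shows in the picture. A call takes as long as a camera call. They do not tell look-alikes from the thing itself.
- manip.boxes_of(query, camera): "xyz" ([x, y, z] in m, in the coordinates of the camera as it stood for that picture, good to about 4 mm: the middle of the surface that is visible of it).
- manip.tip_of(query, camera): "xyz" ([x, y, z] in m, in the coordinates of the camera as it stood for that picture, good to about 4 mm: a listed point, or the origin of a listed thing).
The state is a dict: "time": time; "joint_pos": joint angles; "joint_vel": joint speeds; "joint_efforts": joint torques, N m; "tool_pos": TCP position; "tool_rot": TCP orientation; "contact_force": force on the tool from outside, world axes, zero at the start; "ft_torque": the same for the moment, N m; "gripper_width": opening from 0.0 (shut) to 1.0 (fully open).
Only numpy, scipy, OpenCV 4.12 (cv2) and the standard library are available. Lean on these libraries where they do the work, as an engineer would, in place of code of your own. Each camera call takes 0.05 s, during which the arm holds its last target. There are 200 camera calls.

## Working session

There is one attempt and no reset: what is moved stays moved. The work goes in short steps, Python scripts to look and compute and a tool call to move; the robot and the scene stay as the last step left them, time stands still between calls to the robot, and variables do not carry over. Pictures are saved under pics/ and viewed, about 8 in all and at most 12, crops included, and the job is handed in when it is done.

Besides the shell and the picture viewer there is one more tool, called as name(argument=value, ...), one argument or row to a line, values as JSON. play_rows: Moves the arm, as the interface text tells. Its arguments: {"type":"object","properties":{"increments":{"type":"array"}},"required":["increments"]}

```bash
ls; mkdir -p pics; cat > h.py <<'E'
import numpy as np, cv2
from plant import manip as m
from scipy.spatial.transform import Rotation as R
np.set_printoptions(precision=4,suppress=True)
def shot(c,fn=None):
    im=m.grab_frame(c)
    if fn: cv2.imwrite('pics/'+fn,im)
    return im
def W(c,p,T=None):
    T=np.array(m.get_calibration(c)['T']) if T is None else T
    return T[:3,:3]@np.array(p)+T[:3,3]
def find(q,c,f='tip'):
    r=(m.tip_of if f=='tip' else m.boxes_of)(q,c)
    return [(round(d['p'],2),W(c,d['xyz']).round(4)) for d in r[:4]]
def pix(c,P):
    k=m.get_calibration(c);T=np.linalg.inv(np.array(k['T']));p=T[:3,:3]@np.array(P)+T[:3,3]
    return np.array([k['fx']*p[0]/p[2]+k['cx'],k['fy']*p[1]/p[2]+k['cy']])
def ray(c,u,v,z):
    k=m.get_calibration(c);T=np.array(k['T']);d=T[:3,:3]@np.array([(u-k['cx'])/k['fx'],(v-k['cy'])/k['fy'],1])
    return T[:3,3]+d*(z-T[2,3])/d[2]
def st():
    s=m.state();print('t',s['time'],'pos',np.array(s['tool_pos']),'q',np.array(s['tool_rot']),'F',np.array(s['contact_force']),'M',np.array(s['ft_torque']),'g',s['gripper_width'],'\nJ',np.array(s['joint_pos']))
    w=s['tool_rot'];print(R.from_quat([w[1],w[2],w[3],w[0]]).as_matrix())
E
python3 - <<'E'
from h import *
st()
for c in ('top','scene'):
    shot(c,c+'0.png'); k=m.get_calibration(c);print(c,np.array(k['T'])[:3],k['fx'])
    for q in ('stud_top','first_nut_top','jam_nut','peg_root','peg_tip','pot','glue_tin','rivet_jar'): print(q,find(q,c))
E
```

```text
pics
t 0.0 pos [0.2563 0.5697 0.4034] q [-0.0004  0.2098  0.9777 -0.001 ] F [-0.6786  0.5373 -0.0455] M [0.0155 0.016  0.0103] g 1.0013099143687423 
J [ 1.029   0.0534  1.6143  0.0001  1.476  -0.119 ]
[[-0.9119  0.4103 -0.0011]
 [ 0.4103  0.9119 -0.0018]
 [ 0.0003 -0.0021 -1.    ]]
top [[ 0.0212 -0.9982  0.0559  0.4787]
 [-0.9998 -0.0213 -0.0022  0.0463]
 [ 0.0034 -0.0558 -0.9984  1.1093]] 398.72522533396756
stud_top [(0.91, array([0.6576, 0.031 , 0.1428]))]
first_nut_top [(0.68, array([0.6546, 0.033 , 0.1105]))]
jam_nut [(0.45, array([0.6611, 0.0338, 0.1208]))]
peg_root [(0.78, array([0.6052, 0.1176, 0.0516]))]
peg_tip [(0.81, array([0.5861, 0.1616, 0.1331])), (0.41, array([ 0.4003, -0.0902,  0.0006]))]
pot [(0.87, array([ 0.7341, -0.2331, -0.0011])), (0.73, array([ 0.6262, -0.3001,  0.0017])), (0.66, array([ 0.7523, -0.3355,  0.0031]))]
glue_tin [(0.69, array([ 0.4824, -0.245 ,  0.001 ]))]
rivet_jar [(0.82, array([ 0.7559, -0.1087,  0.0004])), (0.4, array([0.5829, 0.1584, 0.1347]))]
scene [[ 0.3714  0.7322 -0.5709  1.2599]
 [ 0.9284 -0.2986  0.221  -0.2559]
 [-0.0087 -0.6121 -0.7907  1.1033]] 519.6035276680263
stud_top [(0.87, array([0.652 , 0.0278, 0.146 ])), (0.75, array([ 0.7534, -0.1104,  0.0022]))]
first_nut_top [(0.72, array([0.6594, 0.0317, 0.1087]))]
jam_nut [(0.61, array([ 0.7657,  0.2033, -0.0023])), (0.52, array([0.658 , 0.0339, 0.1184]))]
peg_root [(0.85, array([0.605 , 0.1189, 0.0543]))]
peg_tip []
pot [(0.71, array([ 0.6288, -0.2999,  0.0022])), (0.63, array([ 0.5567, -0.1274, -0.0024])), (0.56, array([ 0.7439, -0.3381, -0.004 ]))]
glue_tin [(0.76, array([ 0.4817, -0.2529,  0.0027])), (0.49, array([ 0.5575, -0.128 , -0.0044]))]
rivet_jar [(0.67, array([ 0.7518, -0.1112,  0.0034])), (0.2, array([0.3022, 0.2628, 0.0002]))]
```

View pics/top0.png

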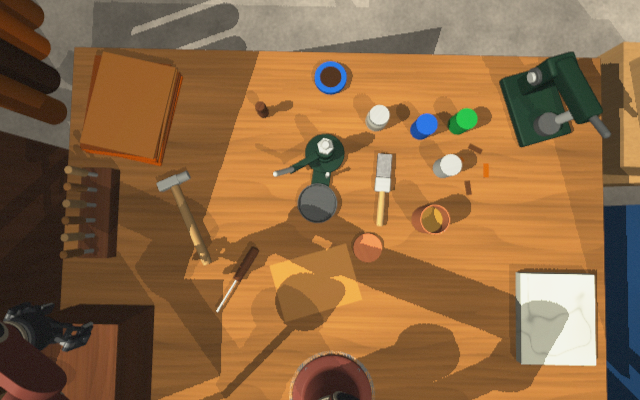

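View pics/scene0.png

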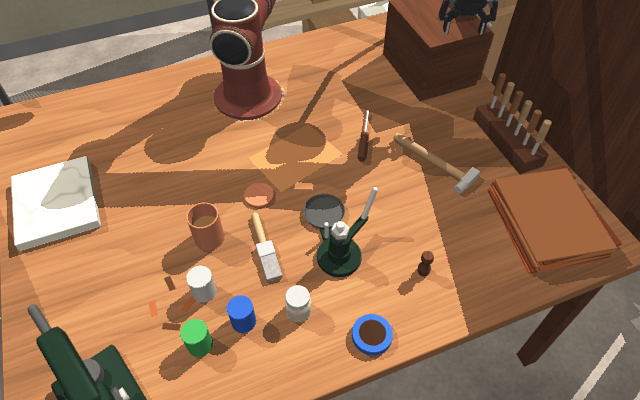

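The only silvery pot shapes are at top pixels (449,165) and (378,117), plus scene pixels (201,283) and (298,303). (378,117) is a glass jar with a cap, so the steel pot should be (449,165), at about (0.627, -0.300). The blue and green ones are decoys, the arm points to +y, and the dish is at (318,203). I'll confirm with a crop.

```bash
python3 - <<'E'
from h import *
d=ray('top',318,202,.012); print('dish',d)
s=np.array([.657,.032]); v=d[:2]-s; print(np.linalg.norm(v),'stand yaw',np.degrees(np.arctan2(-v[1],-v[0])))
a=np.array([.6051,.118])-s; print('arm r',np.linalg.norm(a)); c=np.arctan2(v[1],v[0]);b=np.arctan2(a[1],a[0]);print('q',(c-b+np.pi)%(2*np.pi)-np.pi)
k=m.get_calibration('wrist');t=m.state();w=t['tool_rot'];Rt=R.from_quat([w[1],w[2],w[3],w[0]]).as_matrix();T=np.array(k['T'])
print('cam in tool',Rt.T@(T[:3,3]-t['tool_pos']),'\n',Rt.T@T[:3,:3],k['fx'])
a=cv2.imread('pics/top0.png');b=cv2.imread('pics/scene0.png')
A=cv2.resize(a[95:225,265:480],None,fx=3.6,fy=3.6,interpolation=3)[:, :774];B=cv2.resize(b[185:355,170:400],None,fx=2,fy=2,interpolation=3)
cv2.imwrite('pics/c1.png',A);cv2.imwrite('pics/c2.png',B); print(A.shape)
E
```

```text
dish [0.5231 0.0481 0.012 ]
0.1349021062126067 stand yaw -6.859530968103131
arm r 0.10044705072823196
q 0.9080943935134886
cam in tool [ 0.07   -0.0002  0.0297] 
 [[-0.0005 -0.9617 -0.2742]
 [ 1.     -0.0002 -0.001 ]
 [ 0.0009 -0.2742  0.9617]] 325.2503846681268
(468, 774, 3)
```

View pics/c1.png

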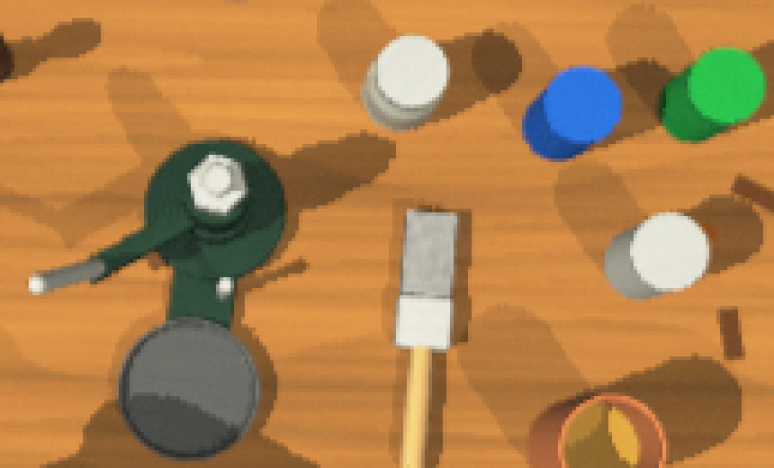

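The crop shows the grey-white pot at (668,252), with its closed end up. The jar is at (405,80), the decoys are blue and green, the peg points left to (38,285) and the dish is below the stand. That leaves the steel pot at world (0.627, -0.300). I'm moving to the peg arm with the gripper closed.

```bash
cat >> h.py <<'E'
def plan(x,y,z,yaw=None):
    """one target: shift in tool axes (mm) and twist needed from the present measured pose"""
    s=m.state();w=s['tool_rot'];M=R.from_quat([w[1],w[2],w[3],w[0]]).as_matrix()
    cy=np.arctan2(M[1,0],M[0,0]);d=M.T@(np.array([x,y,z])-s['tool_pos'])*1000
    tw=0 if yaw is None else -(np.radians(yaw)-cy+np.pi)%(2*np.pi)
    tw=(tw+np.pi)%(2*np.pi)-np.pi
    print('shift',d.round(1),'twist',round(tw,3),'|d|',np.linalg.norm(d).round(1),'yaw',np.degrees(cy).round(2),'J6',round(s['joint_pos'][5],3),'t',round(s['time'],2))
E
sed -i 's/tw=0 if yaw is None else -(np.radians(yaw)-cy+np.pi)%(2\*np.pi)/tw=0 if yaw is None else cy-np.radians(yaw)/; s/    tw=(tw+np.pi)%(2\*np.pi)-np.pi/    tw=(tw+np.pi)%(2*np.pi)-np.pi/' h.py; tail -8 h.py
```

```text
w=s['tool_rot'];print(R.from_quat([w[1],w[2],w[3],w[0]]).as_matrix())
def plan(x,y,z,yaw=None):
    """one target: shift in tool axes (mm) and twist needed from the present measured pose"""
    s=m.state();w=s['tool_rot'];M=R.from_quat([w[1],w[2],w[3],w[0]]).as_matrix()
    cy=np.arctan2(M[1,0],M[0,0]);d=M.T@(np.array([x,y,z])-s['tool_pos'])*1000
    tw=0 if yaw is None else cy-np.radians(yaw)
    tw=(tw+np.pi)%(2*np.pi)-np.pi
    print('shift',d.round(1),'twist',round(tw,3),'|d|',np.linalg.norm(d).round(1),'yaw',np.degrees(cy).round(2),'J6',round(s['joint_pos'][5],3),'t',round(s['time'],2))
```

play_rows(
  increments=[
    {"offset": [-37, -16.5, 0], "twist": 0.12, "grip": 0},
    {"offset": [-74, -33, 0], "twist": 0.24, "grip": 0},
    {"offset": [-111, -50, 0], "twist": 0.36, "grip": 0},
    {"offset": [-148, -66, 0], "twist": 0.48, "grip": 0},
    {"offset": [-185, -83, 0], "twist": 0.6, "grip": 0},
  ],
)

```text
time: 1.32
tool_pos: [0.3919, 0.4169, 0.4049]
tool_rot: [0.0, 0.492, 0.871, 0.0]
contact_force: [1.3, 0.6, 0.2]
gripper_width: 0.298
```

```bash
python3 -c "
from h import *
plan(.654,.1143,.405,31)"
```

```text
shift [-394.5   68.1   -0.1] twist 1.572 |d| 400.4 yaw 121.1 J6 0.144 t 1.32
```

play_rows(
  increments=[
    {"offset": [-40, 7, 0], "twist": 0.12, "grip": 0},
    {"offset": [-80, 14, 0], "twist": 0.24, "grip": 0},
    {"offset": [-120, 21, 0], "twist": 0.36, "grip": 0},
    {"offset": [-160, 28, 0], "twist": 0.48, "grip": 0},
    {"offset": [-200, 35, 0], "twist": 0.6, "grip": 0},
  ],
)

```text
time: 1.73
tool_pos: [0.5261, 0.2641, 0.405]
tool_rot: [0.0, 0.727, 0.686, 0.0]
contact_force: [1.1, 1.0, -0.2]
gripper_width: -0.002
```

```bash
python3 -c "
from h import *
plan(.654,.1143,.33,31)"
```

```text
shift [-142.1  136.3   75. ] twist 0.972 |d| 210.8 yaw 86.67 J6 0.397 t 1.73
```

play_rows(
  increments=[
    {"offset": [-28, 27, 13], "twist": 0.12, "grip": 0},
    {"offset": [-56, 54, 26], "twist": 0.24, "grip": 0},
    {"offset": [-84, 81, 39], "twist": 0.36, "grip": 0},
    {"offset": [-112, 108, 52], "twist": 0.48, "grip": 0},
    {"offset": [-140, 135, 65], "twist": 0.6, "grip": 0},
  ],
)

```text
time: 2.15
tool_pos: [0.6537, 0.1173, 0.3392]
tool_rot: [0.0, 0.898, 0.441, 0.0]
contact_force: [0.2, -0.2, 0.2]
gripper_width: 0.003
```

```bash
python3 -c "
from h import *
plan(.654,.1143,.225,31)"
```

```text
shift [ -2.2   2.  114.2] twist 0.372 |d| 114.2 yaw 52.29 J6 0.724 t 2.15
```

play_rows(
  increments=[
    {"offset": [-2, 1, 20], "twist": 0.12, "grip": 0},
    {"offset": [-2, 1, 40], "twist": 0.24, "grip": 0},
    {"offset": [-2, 1, 70], "twist": 0.37, "grip": 0},
    {"offset": [-2, 1, 100], "twist": 0.37, "grip": 0},
    {"offset": [-2, 1, 117], "twist": 0.37, "grip": 0},
  ],
)

```text
time: 2.57
tool_pos: [0.6511, 0.1165, 0.2187]
tool_rot: [-0.0, 0.963, 0.271, -0.002]
contact_force: [0.4, 0.6, -1.5]
gripper_width: -0.001
```

```bash
python3 - <<'E'
from h import *
shot('scene','s1.png');shot('wrist','w1.png')
a=cv2.imread('pics/s1.png')[150:290,240:440];b=cv2.imread('pics/w1.png')
cv2.imwrite('pics/v1.png',np.vstack([cv2.resize(a,(560,392)),cv2.resize(b,(320,200)).repeat(1,0) if 0 else cv2.copyMakeBorder(cv2.resize(b,(320,200)),0,0,0,240,0)]))
print('root',find('peg_root','wrist'),find('peg_root','scene'),'jam',find('jam_nut','wrist'))
s=np.array([.657,.032])
for q in (52.0,35,20,8,2,0):
    al=np.radians(173.1-q);u=np.array([np.cos(al),np.sin(al)]);n=np.array([u[1],-u[0]])
    p=s+.072*u+.020*n; print(q,p); plan(*p,.222,173.1-q-90)
E
```

```text
root [] [(0.91, array([0.6078, 0.1162, 0.0563]))] jam []
52.0 [0.6369 0.104 ]
shift [-20.5   2.7   2.5] twist 0.006 |d| 20.8 yaw 31.45 J6 1.087 t 2.82
35 [0.6168 0.095 ]
shift [-42.4  -0.2   2.4] twist -0.291 |d| 42.5 yaw 31.45 J6 1.087 t 2.82
20 [0.6018 0.0824]
shift [-61.7   2.8   2.4] twist -0.552 |d| 61.8 yaw 31.45 J6 1.087 t 2.82
8 [0.5926 0.0698]
shift [-76.2   8.6   2.3] twist -0.762 |d| 76.7 yaw 31.45 J6 1.087 t 2.82
2 [0.589  0.0629]
shift [-82.9  12.7   2.3] twist -0.866 |d| 83.9 yaw 31.45 J6 1.087 t 2.82
0 [0.5879 0.0605]
shift [-85.   14.2   2.3] twist -0.901 |d| 86.2 yaw 31.45 J6 1.087 t 2.82
```

View pics/v1.png

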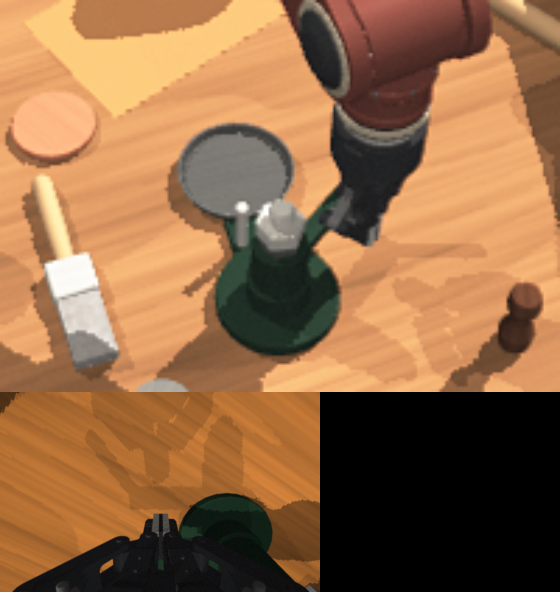

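The fingers are beside the green arm, at about (345,225), with the stud and nut clear. I'll push along the arc.

play_rows(
  increments=[
    {"offset": [-12, 2, 2], "twist": 0.0, "grip": 0},
    {"offset": [-24, 2, 2], "twist": -0.06, "grip": 0},
    {"offset": [-34, 1, 2], "twist": -0.18, "grip": 0},
    {"offset": [-44, 0, 2], "twist": -0.3, "grip": 0},
    {"offset": [-53, 1, 2], "twist": -0.42, "grip": 0},
  ],
)

```text
time: 3.23
tool_pos: [0.6093, 0.0898, 0.2242]
tool_rot: [0.0, 0.884, 0.468, 0.006]
contact_force: [7.8, 7.4, -5.4]
gripper_width: -0.0
```

```bash
python3 - <<'E'
from h import *
st()
s=np.array([.657,.032])
for q in (20,8,2,0,-2):
    al=np.radians(173.1-q);u=np.array([np.cos(al),np.sin(al)]);n=np.array([u[1],-u[0]])
    p=s+.072*u+.020*n; print(q,p); plan(*p,.222,173.1-q-90)
E
```

```text
t 3.2333 pos [0.6093 0.0898 0.2242] q [0.0004 0.8836 0.4682 0.0063] F [ 7.7897  7.4338 -5.4311] M [ 1.3454 -1.3458  0.0062] g -0.00030665270451112417 
J [0.0247 0.2019 1.7686 0.0053 1.1595 0.619 ]
[[ 0.5616  0.8273  0.0115]
 [ 0.8274 -0.5616  0.0051]
 [ 0.0107  0.0067 -0.9999]]
20 [0.6018 0.0824]
shift [-10.3  -2.    2. ] twist -0.127 |d| 10.7 yaw 55.83 J6 0.619 t 3.23
8 [0.5926 0.0698]
shift [-25.9  -2.7   1.9] twist -0.336 |d| 26.1 yaw 55.83 J6 0.619 t 3.23
2 [0.589  0.0629]
shift [-33.7  -1.7   1.8] twist -0.441 |d| 33.8 yaw 55.83 J6 0.619 t 3.23
0 [0.5879 0.0605]
shift [-36.3  -1.2   1.8] twist -0.476 |d| 36.3 yaw 55.83 J6 0.619 t 3.23
-2 [0.587  0.0581]
shift [-38.8  -0.7   1.7] twist -0.511 |d| 38.9 yaw 55.83 J6 0.619 t 3.23
```

play_rows(
  increments=[
    {"offset": [-8, -1.5, 1], "twist": -0.1, "grip": 0},
    {"offset": [-15, -2, 1], "twist": -0.2, "grip": 0},
    {"offset": [-21, -2, 1], "twist": -0.29, "grip": 0},
    {"offset": [-26, -2, 1], "twist": -0.37, "grip": 0},
    {"offset": [-29, -2, 1], "twist": -0.41, "grip": 0},
  ],
)

```text
time: 3.65
tool_pos: [0.5909, 0.0675, 0.2239]
tool_rot: [-0.0, 0.771, 0.637, 0.005]
contact_force: [2.1, 10.7, 1.1]
gripper_width: -0.001
```

```bash
python3 - <<'E'
from h import *
st(); plan(.587,.0581,.222,83)
print('tip',shot('top').shape,find('peg_tip','top'),find('peg_root','top')); shot('scene');print(find('peg_root','scene'),find('peg_tip','scene'))
E
```

```text
t 3.65 pos [0.5909 0.0675 0.2239] q [-0.0001  0.7707  0.6372  0.0049] F [ 2.081  10.6549  1.1001] M [ 1.8021 -0.1295 -0.0097] g -0.0011672280308374177 
J [-0.0126  0.1576  1.8199  0.007   1.1568  0.1738]
[[ 0.188   0.9821  0.0074]
 [ 0.9821 -0.188   0.0063]
 [ 0.0076  0.0061 -1.    ]]
shift [-9.9 -2.1  1.8] twist -0.067 |d| 10.3 yaw 79.17 J6 0.174 t 3.65
tip (400, 640, 3) [(0.47, array([0.519 , 0.0694, 0.1366])), (0.23, array([ 0.6264, -0.2996,  0.0002]))] [(0.68, array([0.5588, 0.0576, 0.0511])), (0.4, array([ 0.7573, -0.1103,  0.0019]))]
[(0.89, array([0.5583, 0.0566, 0.0565])), (0.54, array([0.6525, 0.0285, 0.1452])), (0.41, array([0.6593, 0.0332, 0.1108])), (0.28, array([ 0.7686,  0.2062, -0.0015]))] []
```

play_rows(
  increments=[
    {"offset": [-3, -0.5, 0], "twist": -0.03, "grip": 0},
    {"offset": [-6, -0.5, 0], "twist": -0.06, "grip": 0},
    {"offset": [-8, -0.5, 0], "twist": -0.07, "grip": 0},
  ],
)

```text
time: 4.2
tool_pos: [0.5885, 0.06, 0.2237]
tool_rot: [-0.001, 0.749, 0.663, 0.004]
contact_force: [-4.3, 12.2, 6.1]
gripper_width: -0.001
```

play_rows(
  increments=[
    {"offset": [-1, 0, 0], "twist": 0, "grip": 0},
    {"offset": [-2, 0, 0], "twist": 0, "grip": 0},
  ],
)

```text
time: 4.37
tool_pos: [0.5883, 0.0589, 0.2238]
tool_rot: [-0.002, 0.749, 0.662, 0.005]
contact_force: [-2.5, 18.8, 5.3]
gripper_width: 0.001
```

play_rows(
  increments=[
    {"offset": [-1, 0, 0], "twist": 0, "grip": 0},
    {"offset": [-2, 0, 0], "twist": 0, "grip": 0},
  ],
)

```text
time: 4.53
tool_pos: [0.5881, 0.0582, 0.2238]
tool_rot: [-0.003, 0.749, 0.662, 0.007]
contact_force: [-1.3, 24.4, 4.3]
gripper_width: 0.0
```

play_rows(
  increments=[
    {"offset": [20, 0, 0], "twist": 0, "grip": 0},
    {"offset": [40, 0, -5], "twist": -0.12, "grip": 0},
    {"offset": [40, 0, -45], "twist": -0.24, "grip": 0},
    {"offset": [40, 0, -85], "twist": -0.36, "grip": 0.3},
    {"offset": [40, 0, -125], "twist": -0.48, "grip": 1},
  ],
)

```text
time: 4.95
tool_pos: [0.5919, 0.0942, 0.3486]
tool_rot: [0.001, 0.567, 0.824, 0.001]
contact_force: [1.2, 0.2, 0.3]
gripper_width: 0.277
```

```bash
python3 - <<'E'
from h import *
plan(.657,.032,.38,255)
shot('scene','s2.png');print(find('peg_root','scene'))
E
```

```text
shift [-81.3  38.7 -31.3] twist -2.515 |d| 95.3 yaw 110.91 J6 -0.331 t 4.95
[(0.56, array([0.5583, 0.0435, 0.0554]))]
```

play_rows(
  increments=[
    {"offset": [-20, 9, -10], "twist": -0.12, "grip": 1},
    {"offset": [-40, 19, -20], "twist": -0.24, "grip": 1},
    {"offset": [-60, 29, -30], "twist": -0.36, "grip": 1},
    {"offset": [-81, 38, -30], "twist": -0.48, "grip": 1},
    {"offset": [-81, 38, -30], "twist": -0.6, "grip": 1},
  ],
)

```text
time: 5.47
tool_pos: [0.6581, 0.0284, 0.3786]
tool_rot: [0.004, 0.3, 0.954, 0.0]
contact_force: [0.7, -0.1, -0.5]
gripper_width: 0.999
```

play_rows(
  increments=[
    {"offset": [0, 0, 0], "twist": -0.12, "grip": 1},
    {"offset": [0, 0, 0], "twist": -0.24, "grip": 1},
    {"offset": [0, 0, 0], "twist": -0.36, "grip": 1},
    {"offset": [0, 0, 0], "twist": -0.48, "grip": 1},
    {"offset": [0, 0, 0], "twist": -0.6, "grip": 1},
  ],
)

```text
time: 5.88
tool_pos: [0.6561, 0.031, 0.3772]
tool_rot: [0.002, 0.004, 1.0, -0.0]
contact_force: [0.2, 0.3, 0.0]
gripper_width: 1.001
```

play_rows(
  increments=[
    {"offset": [0, 0, 0], "twist": -0.12, "grip": 1},
    {"offset": [0, 0, 0], "twist": -0.24, "grip": 1},
    {"offset": [0, 0, 0], "twist": -0.36, "grip": 1},
    {"offset": [0, 0, 0], "twist": -0.48, "grip": 1},
    {"offset": [0, 0, 0], "twist": -0.6, "grip": 1},
  ],
)

```text
time: 6.3
tool_pos: [0.6561, 0.031, 0.3772]
tool_rot: [0.002, -0.292, 0.956, -0.001]
contact_force: [0.1, 0.1, 0.9]
gripper_width: 0.996
```

```bash
python3 - <<'E'
from h import *
st()
im=shot('wrist','w2.png')
for q in ('stud_top','jam_nut','first_nut_top','peg_root','peg_tip'): print(q,find(q,'wrist'))
c=pix('wrist',[.657,.032,.128]);print(c)
u,v=c.round().astype(int);u0,v0=max(u-60,0),max(v-60,0)
print(u0,v0);cv2.imwrite('pics/c3.png',cv2.resize(im[v0:v0+120,u0:u0+120],(600,600),interpolation=3))
E
```

```text
t 6.3 pos [0.6561 0.031  0.3772] q [ 0.0019 -0.2919  0.9564 -0.0007] F [0.0677 0.0617 0.8521] M [-0.0289 -0.0073  0.0371] g 0.9962801533693721 
J [-0.066   0.1428  1.5627 -0.      1.4321 -2.2293]
[[-0.8295 -0.5584  0.004 ]
 [-0.5584  0.8296 -0.0003]
 [-0.0032 -0.0025 -1.    ]]
stud_top [(0.93, array([0.6548, 0.0271, 0.1447]))]
jam_nut [(0.78, array([0.6525, 0.0338, 0.1204]))]
first_nut_top [(0.61, array([0.6598, 0.0294, 0.1085]))]
peg_root [(0.87, array([0.5621, 0.0468, 0.0561]))]
peg_tip []
[321.6584 215.5006]
262 156
```

View pics/c3.png

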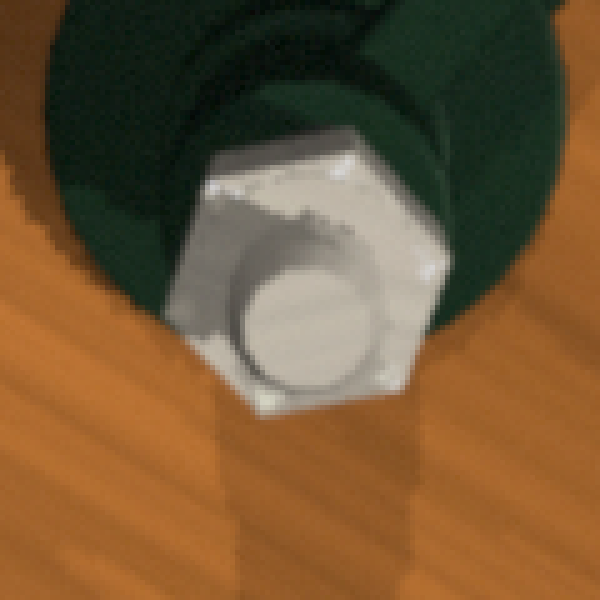

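The view shows the jam nut with top-face corners at about (212,188), (352,152), (448,265), (405,388), (262,415) and (168,318), and the stud's end at (308,327). I'll compute the flats' angle and the axis from these.

```bash
python3 - <<'E'
from h import *
C=np.array([(212,188),(352,152),(448,265),(405,388),(262,415),(168,318)])/5+[262,156]
P=np.array([ray('wrist',*c,.127)[:2] for c in C]); o=P.mean(0)
d=P-o;a=np.degrees(np.arctan2(d[:,1],d[:,0]));print('centre',o,'r',np.hypot(*d.T)*1000,'corner ang',a%360, a%60)
print('stud',ray('wrist',308/5+262,327/5+156,.145))
m60=np.angle(np.exp(1j*np.radians(a*6)).mean())/6*180/np.pi; print('corner mod60',m60,'flat normals',m60+30)
E
```

```text
centre [0.6555 0.0326] r [19.8851 20.7871 20.0344 20.4356 20.1748 20.3068] corner ang [255.5853 196.5642 133.8541  76.7373  14.4487 315.6862] [15.5853 16.5642 13.8541 16.7373 14.4487 15.6862]
stud [0.655  0.0322 0.145 ]
corner mod60 15.479927648742972 flat normals 45.47992764874297
```

play_rows(
  increments=[
    {"offset": [1, 1, 0], "twist": -0.12, "grip": 1},
    {"offset": [1, 1, 10], "twist": -0.24, "grip": 1},
    {"offset": [1, 1, 20], "twist": -0.36, "grip": 1},
    {"offset": [1, 1, 30], "twist": -0.48, "grip": 1},
    {"offset": [1, 1, 40], "twist": -0.6, "grip": 1},
  ],
)

```text
time: 7.02
tool_pos: [0.6545, 0.0313, 0.3346]
tool_rot: [0.0, -0.561, 0.828, -0.0]
contact_force: [1.6, -0.0, 0.3]
gripper_width: 0.998
```

```bash
python3 - <<'E'
from h import *
plan(.6555,.0324,.274,255.5)
E
```

```text
shift [-1.4 -0.5 60.6] twist -0.126 |d| 60.6 yaw -111.74 J6 -2.828 t 7.02
```

play_rows(
  increments=[
    {"offset": [-1.2, -0.5, 20], "twist": -0.12, "grip": 1},
    {"offset": [-1.2, -0.5, 50], "twist": -0.126, "grip": 1},
    {"offset": [-1.2, -0.5, 60], "twist": -0.126, "grip": 0.7},
    {"offset": [-1.2, -0.5, 60], "twist": -0.126, "grip": 0.3},
    {"offset": [-1.2, -0.5, 60], "twist": -0.126, "grip": 0.3},
  ],
)

```text
time: 7.43
tool_pos: [0.6553, 0.0322, 0.2745]
tool_rot: [-0.0, -0.61, 0.792, 0.0]
contact_force: [0.1, -0.0, 0.5]
gripper_width: 0.604
```

play_rows(
  increments=[
    {"offset": [0, 0, 0], "twist": 0, "grip": 0.2},
    {"offset": [0, 0, 0], "twist": 0, "grip": 0.2},
    {"offset": [0, 0, 0], "twist": 0, "grip": 0.2},
  ],
)

```text
time: 7.68
tool_pos: [0.6561, 0.0321, 0.2771]
tool_rot: [0.001, -0.61, 0.792, -0.001]
contact_force: [-0.2, 0.6, 2.4]
gripper_width: 0.41
```

```bash
python3 - <<'E'
from h import *
st()
E
```

```text
t 7.6833 pos [0.6561 0.0321 0.2771] q [ 0.0014 -0.6103  0.7922 -0.0013] F [-0.1739  0.6249  2.373 ] M [-0.0052  0.0428 -0.0056] g 0.40973840785779875 
J [-0.0643  0.2298  1.638  -0.0001  1.27   -2.9479]
[[-0.2551 -0.9669  0.0038]
 [-0.9669  0.2551 -0.0004]
 [-0.0006 -0.0038 -1.    ]]
```

play_rows(
  increments=[
    {"offset": [0, 0, 0.1], "twist": 0.12, "grip": 0.2},
    {"offset": [0, 0, 0.2], "twist": 0.24, "grip": 0.2},
    {"offset": [0, 0, 0.3], "twist": 0.36, "grip": 0.2},
    {"offset": [0, 0, 0.4], "twist": 0.48, "grip": 0.2},
    {"offset": [0, 0, 0.5], "twist": 0.6, "grip": 0.2},
  ],
)

```text
time: 8.1
tool_pos: [0.6561, 0.0321, 0.2766]
tool_rot: [0.002, -0.346, 0.938, -0.001]
contact_force: [-0.1, 0.4, 2.8]
gripper_width: 0.409
```

```bash
python3 - <<'E'
from h import *
st()
E
```

```text
t 8.1 pos [0.6561 0.0321 0.2766] q [ 0.0017 -0.3462  0.9381 -0.0008] F [-0.1235  0.433   2.8038] M [-0.0099  0.0344  0.0339] g 0.4093398247944441 
J [-0.0643  0.2303  1.6383 -0.0001  1.2693 -2.3421]
[[-0.7602 -0.6496  0.0037]
 [-0.6496  0.7602 -0.0003]
 [-0.0026 -0.0026 -1.    ]]
```

Torque is about 0.04 N m (Mz 0.034), so the nut is turning freely. I'll keep going.

play_rows(
  increments=[
    {"offset": [0, 0, 0.1], "twist": 0.12, "grip": 0.2},
    {"offset": [0, 0, 0.2], "twist": 0.24, "grip": 0.2},
    {"offset": [0, 0, 0.3], "twist": 0.36, "grip": 0.2},
    {"offset": [0, 0, 0.4], "twist": 0.48, "grip": 0.2},
    {"offset": [0, 0, 0.5], "twist": 0.6, "grip": 0.2},
  ],
)

```text
time: 8.52
tool_pos: [0.6561, 0.0322, 0.2761]
tool_rot: [0.002, -0.054, 0.999, -0.0]
contact_force: [0.5, 0.1, 3.4]
gripper_width: 0.41
```

play_rows(
  increments=[
    {"offset": [0, 0, 0.1], "twist": 0.12, "grip": 0.2},
    {"offset": [0, 0, 0.2], "twist": 0.24, "grip": 0.2},
    {"offset": [0, 0, 0.3], "twist": 0.36, "grip": 0.2},
    {"offset": [0, 0, 0.4], "twist": 0.48, "grip": 0.2},
    {"offset": [0, 0, 0.5], "twist": 0.6, "grip": 0.2},
  ],
)

```text
time: 8.93
tool_pos: [0.6561, 0.0322, 0.2757]
tool_rot: [0.002, 0.244, 0.97, 0.0]
contact_force: [-0.7, -0.3, 2.9]
gripper_width: 0.408
```

play_rows(
  increments=[
    {"offset": [0, 0, 0.1], "twist": 0.12, "grip": 0.2},
    {"offset": [0, 0, 0.2], "twist": 0.24, "grip": 0.2},
    {"offset": [0, 0, 0.3], "twist": 0.36, "grip": 0.2},
    {"offset": [0, 0, 0.4], "twist": 0.48, "grip": 0.2},
    {"offset": [0, 0, 0.5], "twist": 0.6, "grip": 0.2},
  ],
)

```text
time: 9.35
tool_pos: [0.6561, 0.0322, 0.2752]
tool_rot: [0.002, 0.52, 0.854, 0.001]
contact_force: [-0.9, -0.2, 3.2]
gripper_width: 0.406
```

```bash
python3 - <<'E'
from h import *
s=m.state();print(s['joint_pos'][5],s['tool_pos'],s['ft_torque'],s['contact_force'])
E
```

```text
-0.5421455354066956 [0.6561 0.0322 0.2752] [-0.0091  0.0654  0.0876] [-0.9096 -0.1509  3.2144]
```

play_rows(
  increments=[
    {"offset": [0, 0, 0.1], "twist": 0.1, "grip": 0.2},
    {"offset": [0, 0, 0.2], "twist": 0.2, "grip": 0.2},
  ],
)

```text
time: 9.52
tool_pos: [0.6561, 0.0322, 0.275]
tool_rot: [0.001, 0.602, 0.799, 0.001]
contact_force: [-0.3, 0.1, 2.9]
gripper_width: 0.405
```

```bash
cat > q.py <<'E'
from h import *
s=m.state();print(np.array(s['joint_pos'][5]),np.array(s['tool_pos']),np.array(s['ft_torque']),np.array(s['contact_force']),s['gripper_width'])
E
python3 q.py
```

```text
-0.3430861649525334 [0.6561 0.0322 0.275 ] [0.0382 0.0735 0.0539] [-0.2781  0.1298  2.9466] 0.40481680242053686
```

play_rows(
  increments=[
    {"offset": [0, 0, 0.1], "twist": 0.1, "grip": 0.2},
    {"offset": [0, 0, 0.2], "twist": 0.2, "grip": 0.2},
  ],
)

```text
time: 9.68
tool_pos: [0.6561, 0.0322, 0.2749]
tool_rot: [0.001, 0.679, 0.734, 0.001]
contact_force: [-1.0, 0.8, 3.9]
gripper_width: 0.412
```

```bash
python3 q.py
```

```text
-0.1431238659598135 [0.6561 0.0322 0.2749] [0.0087 0.1228 0.0713] [-0.994   0.7544  3.9293] 0.4119113081712882
```

play_rows(
  increments=[
    {"offset": [0, 0, 0.1], "twist": 0.1, "grip": 0.2},
    {"offset": [0, 0, 0.2], "twist": 0.2, "grip": 0.2},
  ],
)

```text
time: 9.85
tool_pos: [0.6562, 0.0322, 0.2747]
tool_rot: [0.001, 0.749, 0.663, 0.001]
contact_force: [0.2, 1.0, 3.2]
gripper_width: 0.41
```

```bash
python3 q.py
```

```text
0.056876863273285845 [0.6562 0.0322 0.2747] [0.0577 0.1019 0.032 ] [0.2497 1.0182 3.1763] 0.40993641367202605
```

play_rows(
  increments=[
    {"offset": [0, 0, 0.1], "twist": 0.1, "grip": 0.2},
    {"offset": [0, 0, 0.2], "twist": 0.2, "grip": 0.2},
  ],
)

```text
time: 10.02
tool_pos: [0.6562, 0.0322, 0.2745]
tool_rot: [0.001, 0.811, 0.585, 0.001]
contact_force: [0.3, 1.0, 3.5]
gripper_width: 0.405
```

```bash
python3 q.py
```

```text
0.25686745405708616 [0.6562 0.0322 0.2745] [0.0154 0.1611 0.0538] [0.2665 0.995  3.5367] 0.4048906952619699
```

play_rows(
  increments=[
    {"offset": [0, 0, 0.1], "twist": 0.1, "grip": 0.2},
    {"offset": [0, 0, 0.2], "twist": 0.2, "grip": 0.2},
  ],
)

```text
time: 10.18
tool_pos: [0.6562, 0.0322, 0.2743]
tool_rot: [0.001, 0.865, 0.501, 0.002]
contact_force: [-0.9, -0.2, 2.7]
gripper_width: 0.411
```

```bash
python3 q.py
```

```text
0.45686868923474355 [0.6562 0.0322 0.2743] [0.0225 0.1304 0.0173] [-0.9202 -0.1724  2.6819] 0.4110396915940683
```

play_rows(
  increments=[
    {"offset": [0, 0, 0.1], "twist": 0.1, "grip": 0.2},
    {"offset": [0, 0, 0.2], "twist": 0.2, "grip": 0.2},
  ],
)

```text
time: 10.35
tool_pos: [0.6562, 0.0322, 0.2742]
tool_rot: [0.001, 0.911, 0.412, 0.002]
contact_force: [-0.3, 0.8, 4.5]
gripper_width: 0.411
```

```bash
python3 q.py
```

```text
0.6568649813381868 [0.6562 0.0322 0.2742] [0.0699 0.1436 0.0398] [-0.3235  0.7765  4.5098] 0.41089491607746464
```

play_rows(
  increments=[
    {"offset": [0, 0, 0.1], "twist": 0.1, "grip": 0.2},
    {"offset": [0, 0, 0.2], "twist": 0.2, "grip": 0.2},
  ],
)

```text
time: 10.52
tool_pos: [0.6562, 0.0322, 0.274]
tool_rot: [0.001, 0.948, 0.319, 0.002]
contact_force: [-0.7, 0.2, 3.7]
gripper_width: 0.407
```

```bash
python3 q.py
```

```text
0.8568512332303035 [0.6562 0.0322 0.274 ] [ 0.0263  0.1325 -0.0386] [-0.7327  0.1653  3.6898] 0.4071904708638825
```

play_rows(
  increments=[
    {"offset": [0, 0, 0.1], "twist": 0.1, "grip": 0.2},
    {"offset": [0, 0, 0.2], "twist": 0.2, "grip": 0.2},
  ],
)

```text
time: 10.68
tool_pos: [0.6562, 0.0323, 0.274]
tool_rot: [0.001, 0.975, 0.224, 0.002]
contact_force: [-0.9, -0.2, 5.1]
gripper_width: 0.409
```

```bash
python3 q.py
```

```text
1.0559830844070863 [0.6562 0.0323 0.274 ] [0.0485 0.1594 0.3586] [-0.8752 -0.2326  5.1169] 0.4090248564430681
```

Torque jumped to 0.36 N m and the sinking stopped, so first contact was at J6 ≈ 0.93. I'll tighten to about 1.72.

play_rows(
  increments=[
    {"offset": [0, 0, 0], "twist": 0.11, "grip": 0.2},
    {"offset": [0, 0, 0], "twist": 0.22, "grip": 0.2},
    {"offset": [0, 0, 0], "twist": 0.33, "grip": 0.2},
  ],
)

```text
time: 10.93
tool_pos: [0.6562, 0.0322, 0.274]
tool_rot: [0.0, 0.998, 0.06, 0.002]
contact_force: [-0.4, 0.6, 3.5]
gripper_width: 0.406
```

```bash
python3 q.py
```

```text
1.3864098151724082 [0.6562 0.0322 0.274 ] [0.0369 0.1577 0.447 ] [-0.3865  0.6096  3.4778] 0.406414514621432
```

play_rows(
  increments=[
    {"offset": [0, 0, 0], "twist": 0.11, "grip": 0.2},
    {"offset": [0, 0, 0], "twist": 0.22, "grip": 0.2},
    {"offset": [0, 0, 0], "twist": 0.33, "grip": 0.2},
  ],
)

```text
time: 11.18
tool_pos: [0.6562, 0.0322, 0.274]
tool_rot: [0.0, 0.995, -0.105, 0.002]
contact_force: [-0.0, 0.4, 4.5]
gripper_width: 0.407
```

```bash
python3 q.py
```

```text
1.7164275524495478 [0.6562 0.0322 0.274 ] [0.0868 0.1591 0.4252] [-0.0289  0.3841  4.4808] 0.4065168880480105
```

play_rows(
  increments=[
    {"offset": [0, 0, 0], "twist": 0, "grip": 1},
    {"offset": [0, 0, 0], "twist": 0, "grip": 1},
    {"offset": [0, 0, 0], "twist": 0, "grip": 1},
    {"offset": [0, 0, -30], "twist": 0, "grip": 1},
    {"offset": [0, 0, -70], "twist": 0, "grip": 1},
  ],
)

```text
time: 11.6
tool_pos: [0.6537, 0.0323, 0.3359]
tool_rot: [0.0, 0.995, -0.102, -0.006]
contact_force: [0.4, 0.5, -0.4]
gripper_width: 0.998
```

play_rows(
  increments=[
    {"offset": [0, 0, -30], "twist": 0, "grip": 1},
    {"offset": [0, 0, -40], "twist": 0, "grip": 1},
    {"offset": [0, 0, -40], "twist": 0, "grip": 1},
  ],
)

```text
time: 11.85
tool_pos: [0.6562, 0.0322, 0.3859]
tool_rot: [-0.0, 0.995, -0.102, 0.004]
contact_force: [0.8, 0.4, 0.1]
gripper_width: 0.998
```

```bash
python3 - <<'E'
from h import *
st()
im=shot('wrist','w3.png')
for q in ('stud_top','jam_nut','peg_root','peg_tip'): print(q,find(q,'wrist'))
# expected hexagon
for k in range(6):
    a=np.radians(48.3+60*k); print(pix('wrist',[.6555+.0208*np.cos(a),.0324+.0208*np.sin(a),.124]).round(1),end=' ')
c=pix('wrist',[.6555,.0324,.124]).round().astype(int);d=im.copy()
u0,v0=c[0]-90,max(c[1]-90,0);print(u0,v0)
cv2.imwrite('pics/c4.png',cv2.resize(im[v0:v0+150,u0:u0+200],(800,600),interpolation=3))
shot('top');print(find('pot','top'))
E
```

```text
t 11.85 pos [0.6562 0.0322 0.3859] q [-0.0002  0.9948 -0.1019  0.004 ] F [0.7618 0.4455 0.1176] M [-0.0146 -0.0572  0.0055] g 0.997571848204106 
J [-0.0642  0.1365  1.555   0.      1.4422  1.7106]
[[ 0.9792 -0.2026  0.0079]
 [-0.2026 -0.9793 -0.0005]
 [ 0.0078 -0.0011 -1.    ]]
stud_top [(0.86, array([0.6506, 0.0288, 0.1413]))]
jam_nut [(0.75, array([0.6505, 0.0363, 0.1107])), (0.41, array([ 0.764 ,  0.2058, -0.0093]))]
peg_root [(0.8, array([0.5518, 0.0468, 0.0527]))]
peg_tip []
[294.7 193.3] [295.4 221. ] [320.2 234.3] [344.9 220.9] [345.5 193.2] [320.1 178.8] 230 117
[(0.98, array([ 0.7489, -0.337 ,  0.0034])), (0.6, array([ 0.7314, -0.233 , -0.0004])), (0.41, array([ 0.6259, -0.2972,  0.0703]))]
```

View pics/c4.png

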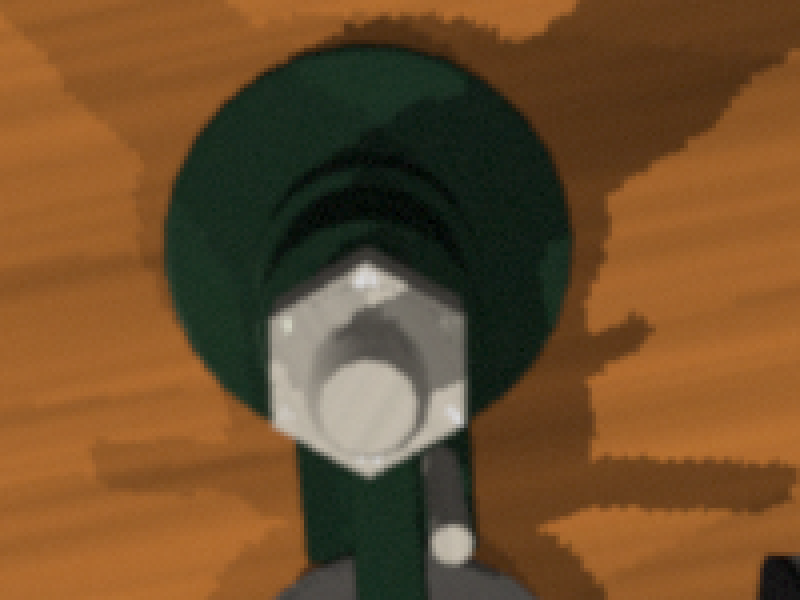

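The nut's corners, e.g. (270,315), (370,475) and (367,262), match the predicted angle, so it didn't slip. The arm lies against the pin at (450,545). Next is the pot.

play_rows(
  increments=[
    {"offset": [4, 40, 0], "twist": -0.02, "grip": 1},
    {"offset": [9, 80, 0], "twist": -0.04, "grip": 1},
    {"offset": [13, 120, 0], "twist": -0.06, "grip": 1},
    {"offset": [18, 160, 0], "twist": -0.08, "grip": 1},
    {"offset": [23, 200, 0], "twist": -0.08, "grip": 1},
  ],
)

```text
time: 12.62
tool_pos: [0.6366, -0.1698, 0.3799]
tool_rot: [-0.0, 0.998, -0.062, -0.001]
contact_force: [0.5, 0.4, -0.1]
gripper_width: 1.0
```

play_rows(
  increments=[
    {"offset": [4, 37, 5], "twist": 0, "grip": 1},
    {"offset": [8, 74, 10], "twist": 0, "grip": 1},
    {"offset": [12, 111, 15], "twist": 0, "grip": 1},
    {"offset": [15, 130, 30], "twist": 0, "grip": 1},
    {"offset": [15, 130, 40], "twist": 0, "grip": 1},
  ],
)

```text
time: 13.03
tool_pos: [0.6348, -0.3033, 0.3389]
tool_rot: [0.0, 0.998, -0.065, -0.001]
contact_force: [0.3, 0.8, 0.1]
gripper_width: 1.001
```

```bash
python3 - <<'E'
from h import *
st()
im=shot('wrist','w4.png'); print(find('pot','wrist'),find('pot_floor','wrist')); P=pix('wrist',[.6265,-.2995,.075]);print(P)
shot('top');print('peg',find('peg_tip','top'),find('peg_root','top'));shot('scene','s4.png');print(find('peg_tip','scene'),find('peg_root','scene'))
plan(.6265,-.2995,.21,-7)
E
```

```text
t 13.0333 pos [ 0.6348 -0.3033  0.3389] q [ 0.0003  0.9979 -0.0649 -0.0008] F [0.2797 0.7839 0.1295] M [ 0.0216  0.0296 -0.034 ] g 1.0005111068629418 
J [-0.5512  0.2774  1.4729 -0.0012  1.3924  1.1497]
[[ 0.9916 -0.1295 -0.0016]
 [-0.1295 -0.9916 -0.0005]
 [-0.0015  0.0007 -1.    ]]
[(0.82, array([ 0.7251, -0.2289, -0.0029])), (0.74, array([ 0.6204, -0.2918,  0.    ]))] [(0.92, array([ 0.7244, -0.2268,  0.0698])), (0.78, array([ 0.7445, -0.3349,  0.0724])), (0.67, array([ 0.7481, -0.1   , -0.0019])), (0.56, array([ 0.6218, -0.293 ,  0.0696]))]
[324.4513 215.6103]
peg [(0.67, array([0.5132, 0.0563, 0.1338]))] [(0.55, array([0.5587, 0.0444, 0.0554]))]
[(0.57, array([0.5121, 0.0492, 0.1311]))] [(0.88, array([0.56  , 0.0448, 0.0563]))]
shift [ -9.7   2.4 132.3] twist -0.002 |d| 132.7 yaw -7.09 J6 1.151 t 13.48
```

View pics/w4.png

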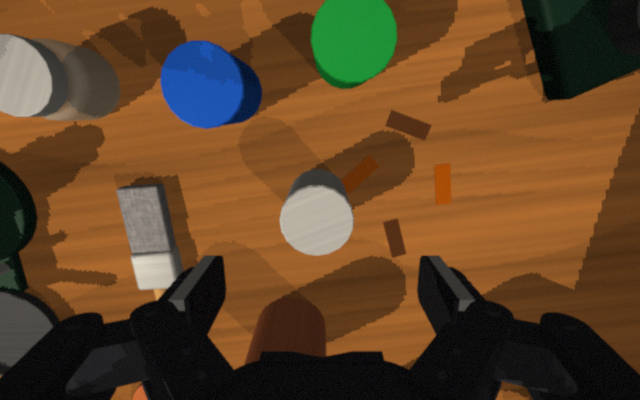

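```bash
python3 - <<'E'
from h import *
p=ray('wrist',316.8,220,.075);print(p)
plan(p[0],p[1],.207,-7)
E
```

```text
[ 0.6247 -0.2937  0.075 ]
shift [-12.2  -3.1 135.3] twist -0.002 |d| 135.9 yaw -7.09 J6 1.151 t 13.48
```

play_rows(
  increments=[
    {"offset": [-12, -2.5, 30], "twist": 0, "grip": 1},
    {"offset": [-12, -2.5, 65], "twist": 0, "grip": 1},
    {"offset": [-12, -2.5, 100], "twist": 0, "grip": 1},
    {"offset": [-12, -2.5, 125], "twist": 0, "grip": 1},
    {"offset": [-12, -2.5, 135], "twist": 0, "grip": 1},
  ],
)

```text
time: 13.9
tool_pos: [0.6227, -0.2936, 0.2013]
tool_rot: [-0.002, 0.998, -0.062, -0.003]
contact_force: [-0.5, 1.2, -0.4]
gripper_width: 0.999
```

play_rows(
  increments=[
    {"offset": [0, 0, 0], "twist": 0, "grip": 0.7},
    {"offset": [0, 0, 0], "twist": 0, "grip": 0.5},
    {"offset": [0, 0, 0], "twist": 0, "grip": 0.5},
    {"offset": [0, 0, 0], "twist": 0, "grip": 0.5},
    {"offset": [0, 0, 0], "twist": 0, "grip": 0.5},
  ],
)

```text
time: 14.32
tool_pos: [0.6253, -0.2957, 0.2092]
tool_rot: [0.001, 0.998, -0.063, 0.002]
contact_force: [0.9, 0.1, 3.5]
gripper_width: 0.646
```

```bash
python3 q.py; python3 - <<'E'
from h import *
im=shot('wrist','w5.png');print(find('pot_floor','wrist'))
E
```

```text
1.1466332433302389 [ 0.6253 -0.2957  0.2092] [ 0.0205 -0.037  -0.0315] [0.8966 0.1394 3.5495] 0.6458345485232975
[(0.93, array([ 0.6216, -0.2915,  0.0719])), (0.82, array([ 0.7263, -0.2338,  0.0718]))]
```

play_rows(
  increments=[
    {"offset": [0, 0, -20], "twist": 0, "grip": 0.5},
    {"offset": [0, 0, -55], "twist": 0, "grip": 0.5},
    {"offset": [0, 0, -90], "twist": 0, "grip": 0.5},
    {"offset": [0, 0, -120], "twist": 0, "grip": 0.5},
    {"offset": [0, 0, -125], "twist": 0, "grip": 0.5},
  ],
)

```text
time: 14.83
tool_pos: [0.6255, -0.2959, 0.3391]
tool_rot: [0.003, 0.998, -0.063, 0.005]
contact_force: [0.7, -0.0, -0.1]
gripper_width: 0.647
```

```bash
python3 - <<'E'
from h import *
st()
im=shot('wrist','w6.png');print(find('pot_floor','wrist'),find('pot','wrist'))
s=m.state();print(pix('wrist',np.array(s['tool_pos'])+[0,0,-.209+.075]))
E
```

```text
t 14.8333 pos [ 0.6255 -0.2959  0.3391] q [ 0.0027  0.998  -0.0625  0.0051] F [ 0.6747 -0.0367 -0.1321] M [-0.0169 -0.0711 -0.0398] g 0.6468514992698959 
J [-0.5493  0.2482  1.5073  0.      1.3746  1.1466]
[[ 0.9921 -0.1248  0.0098]
 [-0.1247 -0.9922 -0.006 ]
 [ 0.0104  0.0047 -0.9999]]
[(0.77, array([ 0.7441, -0.337 ,  0.0655])), (0.68, array([ 0.7238, -0.2323,  0.0669])), (0.59, array([ 0.6212, -0.2943,  0.1946]))] [(0.91, array([ 0.7455, -0.3363, -0.0066])), (0.79, array([ 0.7255, -0.231 , -0.0092])), (0.76, array([ 0.6217, -0.2966,  0.1215]))]
[320.992  305.8001]
```

View pics/w6.png

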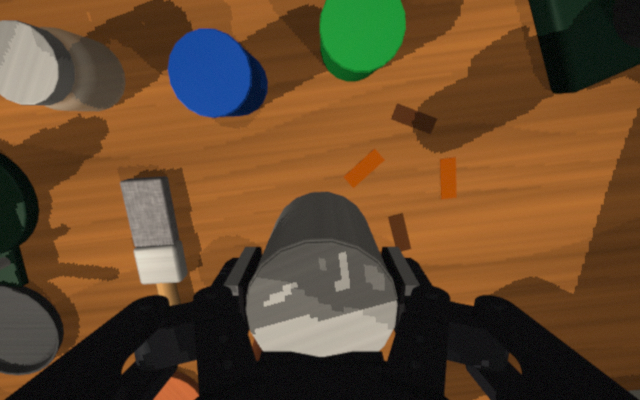

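```bash
python3 - <<'E'
from h import *
s=m.state();w=s['tool_rot'];M=R.from_quat([w[1],w[2],w[3],w[0]]).as_matrix();t=np.array(s['tool_pos'])
for dx in (-4,-2,0,2):
  c=t+M@np.array([dx/1000,0,.134])
  print(dx,pix('wrist',c+M@[.028,0,0]),pix('wrist',c+M@[0,.028,0]),pix('wrist',c-M@[0,.028,0]))
E
```

```text
-4 [320.9515 245.068 ] [396.7593 315.2016] [245.2088 315.3547]
-2 [320.9477 239.6858] [397.1022 310.4852] [244.8591 310.6369]
0 [320.944  234.2507] [397.4482 305.7254] [244.5062 305.8759]
2 [320.9402 228.762 ] [397.7974 300.9218] [244.1501 301.0709]
```

The pot is held centred, with its top disc at columns 247–398 and top edge at row 240. It sits about 2.5 mm toward tool -x. I'm carrying it to a point above the peg.

```bash
python3 -c "
from h import *
plan(.5324,.0471,.385,-7)"
```

```text
shift [-133.6 -328.1  -54.1] twist -0.003 |d| 358.3 yaw -7.18 J6 1.147 t 14.98
```

play_rows(
  increments=[
    {"offset": [-8, -20, -25], "twist": 0, "grip": 0.5},
    {"offset": [-20, -50, -50], "twist": 0, "grip": 0.5},
    {"offset": [-35, -86, -54], "twist": 0, "grip": 0.5},
    {"offset": [-50, -122, -54], "twist": 0, "grip": 0.5},
    {"offset": [-65, -160, -54], "twist": 0, "grip": 0.5},
  ],
)

```text
time: 15.4
tool_pos: [0.5785, -0.1271, 0.3823]
tool_rot: [-0.001, 0.998, -0.063, -0.002]
contact_force: [0.9, 1.2, -1.8]
gripper_width: 0.652
```

play_rows(
  increments=[
    {"offset": [-15, -37, 0], "twist": 0, "grip": 0.5},
    {"offset": [-30, -74, 0], "twist": 0, "grip": 0.5},
    {"offset": [-45, -111, 0], "twist": 0, "grip": 0.5},
    {"offset": [-58, -142, 0], "twist": 0, "grip": 0.5},
    {"offset": [-66, -162, 0], "twist": 0, "grip": 0.5},
  ],
)

```text
time: 15.82
tool_pos: [0.5326, 0.0434, 0.3813]
tool_rot: [-0.0, 0.998, -0.062, -0.003]
contact_force: [-0.2, -0.2, -2.1]
gripper_width: 0.647
```

```bash
python3 - <<'E'
from h import *
st();plan(.5324,.0471,.345,-7)
shot('scene','s5.png');print(find('pot','scene'),find('peg_tip','scene'),find('pot_floor','scene'))
shot('wrist');print(find('pot_floor','wrist'),find('stud_top','wrist'))
E
```

```text
t 15.8167 pos [0.5326 0.0434 0.3813] q [-0.0004  0.9981 -0.0615 -0.0032] F [-0.1574 -0.2034 -2.1066] M [-0.0157 -0.0447  0.0198] g 0.6472789077335779 
J [-0.0582 -0.1484  1.8463  0.0009  1.45    1.6356]
[[ 0.9924 -0.1228 -0.0063]
 [-0.1228 -0.9924  0.0013]
 [-0.0064 -0.0005 -1.    ]]
shift [-0.4 -3.6 36.3] twist -0.001 |d| 36.5 yaw -7.05 J6 1.636 t 15.82
[(0.91, array([ 0.7304, -0.2335,  0.0028])), (0.68, array([0.533 , 0.0453, 0.1726])), (0.66, array([ 0.7465, -0.3371, -0.0014]))] [(0.78, array([0.5107, 0.0502, 0.1324]))] [(0.9, array([0.526 , 0.0428, 0.2443])), (0.75, array([ 0.7443, -0.3396,  0.0689])), (0.74, array([ 0.7315, -0.237 ,  0.0656])), (0.35, array([0.5326, 0.0427, 0.1709]))]
[(0.96, array([0.5339, 0.044 , 0.2445]))] [(0.8, array([0.6548, 0.0299, 0.1462]))]
```

play_rows(
  increments=[
    {"offset": [0, -3, 10], "twist": 0, "grip": 0.5},
    {"offset": [0, -3, 25], "twist": 0, "grip": 0.5},
    {"offset": [0, -3, 40], "twist": 0, "grip": 0.5},
    {"offset": [0, -3, 52], "twist": 0, "grip": 0.5},
    {"offset": [0, -3, 55], "twist": 0, "grip": 0.5},
  ],
)

```text
time: 16.58
tool_pos: [0.534, 0.0432, 0.3265]
tool_rot: [0.0, 0.998, -0.063, -0.003]
contact_force: [0.1, 0.0, -1.6]
gripper_width: 0.649
```

```bash
python3 - <<'E'
from h import *
st();plan(.5324,.0471,.28,-7)
im=shot('scene','s6.png');c=pix('scene',[.53,.047,.12]).astype(int);print(c)
cv2.imwrite('pics/c6.png',cv2.resize(im[c[1]-65:c[1]+65,c[0]-80:c[0]+80],(720,585),interpolation=3))
E
```

```text
t 16.5833 pos [0.534  0.0432 0.3265] q [ 0.      0.998  -0.0631 -0.0027] F [ 0.1155  0.0364 -1.6018] M [0.0201 0.0115 0.0343] g 0.6485339158442959 
J [-0.0583 -0.0983  1.8948  0.      1.3505  1.6388]
[[ 0.992  -0.1259 -0.0054]
 [-0.1259 -0.992   0.0003]
 [-0.0054  0.0004 -1.    ]]
shift [-1.8 -3.7 46.5] twist -0.004 |d| 46.7 yaw -7.23 J6 1.639 t 16.58
[325 188]
```

View pics/c6.png

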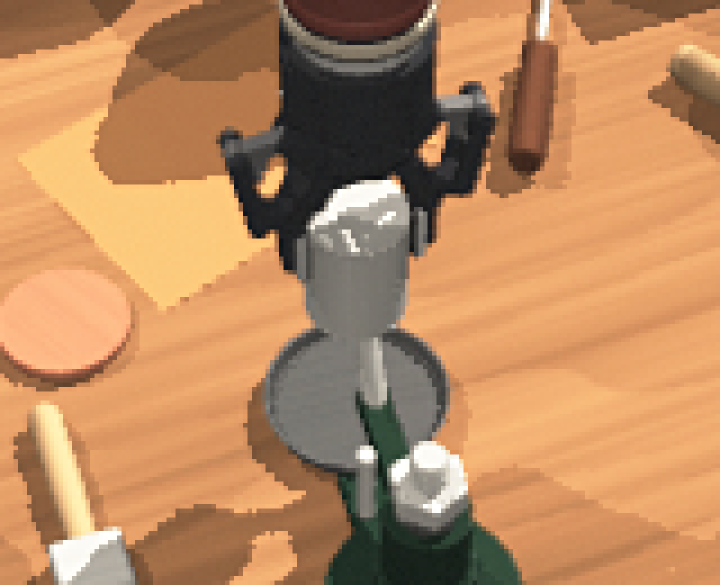

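The peg's upper part is inside the mouth: the rod at (373,370) runs up into the pot, whose centre is at column 357. I'll lower gradually.

play_rows(
  increments=[
    {"offset": [-1.5, -3, 6], "twist": 0, "grip": 0.5},
    {"offset": [-1.5, -3, 13], "twist": 0, "grip": 0.5},
    {"offset": [-1.5, -3, 20], "twist": 0, "grip": 0.5},
    {"offset": [-1.5, -3, 26], "twist": 0, "grip": 0.5},
    {"offset": [-1.5, -3, 30], "twist": 0, "grip": 0.5},
  ],
)

```text
time: 17.05
tool_pos: [0.5335, 0.0469, 0.2992]
tool_rot: [0.0, 0.998, -0.063, -0.0]
contact_force: [-0.1, 0.4, -1.8]
gripper_width: 0.646
```

```bash
python3 q.py; python3 -c "
from h import *
plan(.5324,.0471,.28,-7)"
```

```text
1.6445404529149132 [0.5335 0.0469 0.2992] [ 0.0523 -0.0447 -0.0155] [-0.1447  0.3697 -1.7734] 0.6458999114828139
shift [-1.1 -0.1 19.2] twist -0.003 |d| 19.3 yaw -7.17 J6 1.645 t 17.05
```

play_rows(
  increments=[
    {"offset": [-1, 0, 5], "twist": 0, "grip": 0.5},
    {"offset": [-1, 0, 10], "twist": 0, "grip": 0.5},
    {"offset": [-1, 0, 14], "twist": 0, "grip": 0.5},
    {"offset": [-1, 0, 14], "twist": 0, "grip": 0.5},
  ],
)

```text
time: 17.38
tool_pos: [0.5323, 0.047, 0.2849]
tool_rot: [0.0, 0.998, -0.063, -0.001]
contact_force: [0.7, 0.2, -0.9]
gripper_width: 0.647
```

play_rows(
  increments=[
    {"offset": [0, 0, 2], "twist": 0, "grip": 0.5},
    {"offset": [0, 0, 4], "twist": 0, "grip": 0.5},
  ],
)

```text
time: 17.55
tool_pos: [0.5329, 0.0469, 0.2824]
tool_rot: [0.0, 0.998, -0.063, 0.0]
contact_force: [-0.1, 0.0, -1.0]
gripper_width: 0.649
```

play_rows(
  increments=[
    {"offset": [0, 0, 2], "twist": 0, "grip": 0.5},
    {"offset": [0, 0, 4], "twist": 0, "grip": 0.5},
  ],
)

```text
time: 17.72
tool_pos: [0.5332, 0.0469, 0.2787]
tool_rot: [-0.0, 0.998, -0.063, 0.001]
contact_force: [2.4, 0.1, 0.9]
gripper_width: 0.652
```

play_rows(
  increments=[
    {"offset": [0, 0, 2], "twist": 0, "grip": 0.5},
    {"offset": [0, 0, 4], "twist": 0, "grip": 0.5},
  ],
)

```text
time: 17.88
tool_pos: [0.5338, 0.0469, 0.2756]
tool_rot: [-0.0, 0.998, -0.063, 0.002]
contact_force: [2.5, 0.1, 4.3]
gripper_width: 0.65
```

play_rows(
  increments=[
    {"offset": [0, 0, 1.5], "twist": 0, "grip": 0.5},
    {"offset": [0, 0, 3], "twist": 0, "grip": 0.5},
  ],
)

```text
time: 18.05
tool_pos: [0.5342, 0.0468, 0.2733]
tool_rot: [-0.0, 0.998, -0.063, 0.003]
contact_force: [4.3, -0.2, 5.6]
gripper_width: 0.646
```

```bash
python3 q.py
```

```text
1.644692216365435 [0.5342 0.0468 0.2733] [ 0.0053 -1.0504  0.0448] [ 4.3288 -0.1776  5.5539] 0.6456551493652887
```

play_rows(
  increments=[
    {"offset": [0, 0, 0], "twist": 0, "grip": 0.72},
    {"offset": [0, 0, 0], "twist": 0, "grip": 0.72},
    {"offset": [0, 0, 0], "twist": 0, "grip": 1},
    {"offset": [0, 0, 0], "twist": 0, "grip": 1},
    {"offset": [0, 0, 0], "twist": 0, "grip": 1},
  ],
)

```text
time: 18.47
tool_pos: [0.5322, 0.047, 0.2704]
tool_rot: [0.0, 0.998, -0.063, -0.001]
contact_force: [0.9, -0.5, 0.1]
gripper_width: 0.997
```

```bash
python3 q.py; python3 - <<'E'
from h import *
im=shot('scene','s7.png');c=[325,188]
cv2.imwrite('pics/c7.png',cv2.resize(im[c[1]-65:c[1]+65,c[0]-80:c[0]+80],(720,585),interpolation=3))
print(find('pot','scene'),find('pot_floor','scene'))
E
```

```text
1.6447392627931845 [0.5322 0.047  0.2704] [0.0312 0.0122 0.0083] [ 0.9109 -0.5243  0.0863] 0.99690122736237
[(0.88, array([0.5415, 0.0454, 0.0643])), (0.81, array([ 0.7303, -0.2304,  0.0012])), (0.64, array([ 0.7461, -0.3386, -0.0012]))] [(0.88, array([ 0.732 , -0.2369,  0.0668])), (0.65, array([0.5298, 0.0465, 0.1348])), (0.64, array([ 0.7473, -0.3383,  0.0679]))]
```

View pics/c7.png

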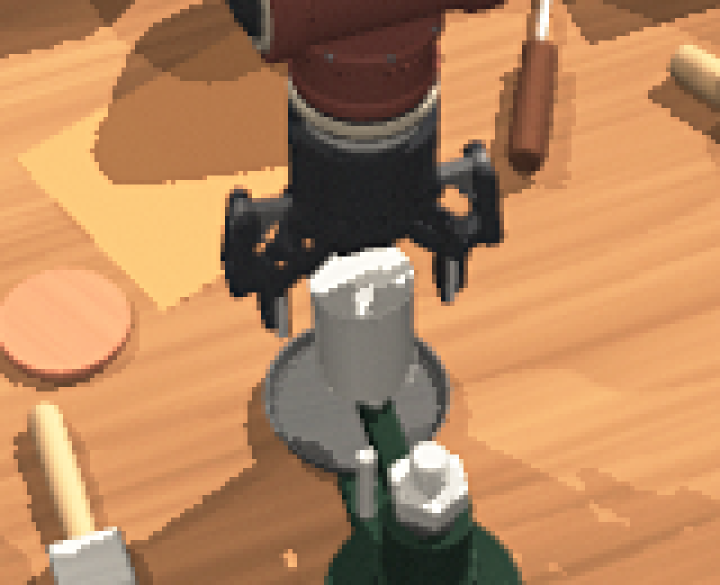

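The pot hangs free on the peg over the dish, with its body at (363,330) and the fingers open on both sides. I'll withdraw upward and check again.

play_rows(
  increments=[
    {"offset": [0, 0, -15], "twist": 0, "grip": 1},
    {"offset": [0, 0, -35], "twist": 0, "grip": 1},
    {"offset": [0, 0, -60], "twist": 0, "grip": 1},
    {"offset": [0, 0, -95], "twist": 0, "grip": 1},
    {"offset": [0, 0, -130], "twist": 0, "grip": 1},
  ],
)

```text
time: 19.03
tool_pos: [0.5322, 0.047, 0.4013]
tool_rot: [0.0, 0.998, -0.063, -0.001]
contact_force: [0.9, 0.3, -0.4]
gripper_width: 0.999
```

play_rows(
  increments=[
    {"offset": [-30, 0, 0], "twist": 0, "grip": 1},
    {"offset": [-60, 0, 0], "twist": 0, "grip": 1},
    {"offset": [-90, 0, 0], "twist": 0, "grip": 1},
    {"offset": [-90, 0, 0], "twist": 0, "grip": 1},
    {"offset": [-90, 0, 0], "twist": 0, "grip": 1},
  ],
)

```text
time: 19.45
tool_pos: [0.4424, 0.0584, 0.4011]
tool_rot: [0.0, 0.998, -0.062, 0.001]
contact_force: [0.6, 0.4, -0.0]
gripper_width: 0.999
```

```bash
python3 - <<'E'
from h import *
st()
im=shot('scene','s8.png');c=[325,188]
print(find('pot','scene'),find('pot_floor','scene'),find('peg_root','scene'))
A=cv2.resize(im[105:285,150:450],(800,480),interpolation=3)
cv2.imwrite('pics/c8.png',A)
E
```

```text
t 19.45 pos [0.4424 0.0584 0.4011] q [ 0.      0.9981 -0.0623  0.0006] F [ 0.5719  0.404  -0.0476] M [ 0.0248  0.0141 -0.0424] g 0.9993973617680835 
J [-0.0358 -0.397   2.0144 -0.0001  1.523   1.6598]
[[ 0.9922 -0.1244  0.0012]
 [-0.1244 -0.9922 -0.0001]
 [ 0.0012 -0.     -1.    ]]
[(0.98, array([ 0.7285, -0.2317,  0.0005])), (0.89, array([0.5419, 0.0459, 0.063 ])), (0.76, array([ 0.746 , -0.3379, -0.0026]))] [(0.94, array([ 0.7431, -0.3401,  0.0691])), (0.66, array([ 0.732 , -0.2376,  0.0677])), (0.61, array([0.3014, 0.2599, 0.0018])), (0.6, array([0.5283, 0.0463, 0.1338]))] [(0.93, array([0.5587, 0.0446, 0.0553]))]
```

View pics/c8.png

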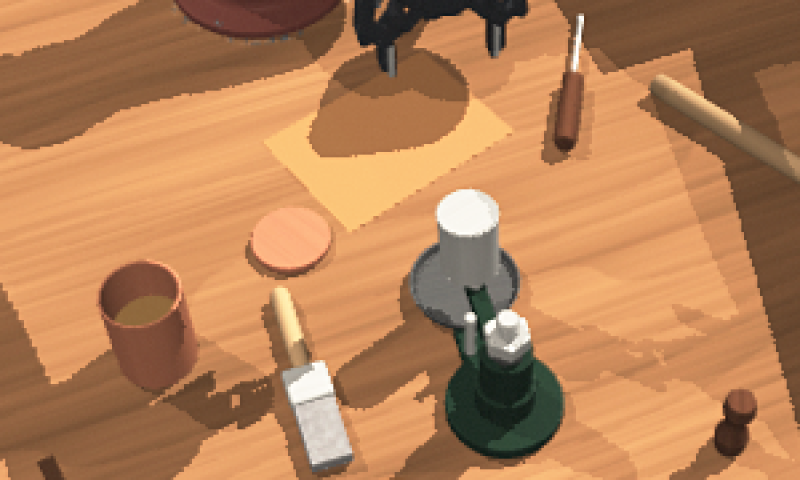

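The pot at (468,235) hangs steady over the dish, the arm is at its pin at (470,330), and everything else is where it was.

```bash
python3 -c "
from plant import manip as m
print(m.job_done())"
```

```text
the job is handed in; nothing more can be done
None
```

All three steps are done in the order asked, and the job is handed in at about 19.5 s of the 72 s allowed.

- **Peg arm:** I pushed it with the closed fingers until the force rose from about 11 to 24 N with hardly any movement, so it is on its stop pin. The last picture still shows it there.
- **Jam nut:** I ran it down in one grip. Contact came after about 3.9 rad, when torque jumped from about 0.04 to 0.36 N m and the nut stopped sinking. I then tightened it about 0.79 rad past that, at about 0.43 N m. The exact contact angle is known only to about ±0.1 rad. A picture afterwards showed the nut at the predicted angle, so it did not slip in the fingers.
- **Pot:** It hangs mouth-down on the peg over the dish, leaning about 10° with the peg. The inner floor's centre is about 17 mm from the peg tip, within the 25 mm allowed. Its position was the same before and after the gripper withdrew.
- **Rest of the bench:** Nothing else looked moved in the last scene picture, which showed only the middle of the bench. The robot was touching nothing at hand-in.

The detector often ranked the blue and green look-alikes above the steel pot, so I chose the pot by colour and place in the enlarged picture. The position estimates differed by up to about 6 mm between cameras, without consequence.

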